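# Set up the citrus juicer and run it

## Task

Get the citrus juicer going: first swing its drip-stop spout down until it snaps into its lowest position over the glass. Then take the ridged reamer from the cutting board, put it on the juicer's splined drive spindle, turning it until the splines mesh and it slides all the way home, and press it down against the spring, because the juicer runs only while the reamer is held down. Finish like that, still holding the reamer pressed down with the gripper; leave the glass and the fruit on the board where they are.

Things in the scene. Friction and masses are not known exactly. Their poses are not given: they have to be found in the camera images.
- juicer: cordless citrus juicer, fixed, brushed steel body with an open white juice bowl on top: 132 mm wide at the foot, body 114 to 130 mm wide, bowl 163 mm over its rim, rim top at z 178; a slotted strainer plate at z 157 lies in the bowl. Origin: centre of its underside, on the spindle axis; z up, the spout points to its -x.
- spout (a joint): hinge of the white drip-stop spout on the bowl's front: level axis along the juicer's y through (-78, 0, 143) mm in its frame. 0: shut, pointing 0.8 rad above level; 1.2: fully down, 0.4 rad below level, over the glass. Push it down from above near its tip (about 3 N): an over-centre spring returns it until about 0.6; beyond that it snaps on to 1.2 and holds there.
- spout_tip (a point): middle of the open end of the spout, 55 mm from its hinge axis. The spout is a trough 34 mm wide with walls about 7 mm high. Shut: at (-116, 0, 182) mm in the juicer's frame; fully down: at (-129, 0, 122) mm.
- spindle_seat (a point): point on the axis of the drive spindle in the middle of the bowl, at the top of its 40 mm wide flange, on which the reamer's rim rests when home; z 168 mm at rest, up to 6 mm lower when pressed. x and y axes lie along the splines, z up. The spindle turns, but stiffly (0.1 N m).
- spindle_top (a point): top of the steel spindle, 31 mm above spindle_seat, same axes. The spindle is a cross of 4 splines, 25 mm across, each 7 mm thick, 30 mm high; their top 4 mm are narrower as a lead-in.
- plunger (a joint): how far spindle and flange are pressed down against the spring: 0 at rest, 0.006 m at the stop. It begins to give at 4 N and takes 9 N at the stop; the juicer runs from 0.0035 m on.
- reamer: loose white reamer, 50 to 100 g, standing upright on the board: a dome 64 mm high with 8 ridges. Its lower 34 mm is straight and eight-sided, 48 mm across the flats, easy to grip there; the flats face its x and y axes and the diagonals between them, ridges 53 mm across stand between them. Origin: centre of its open underside; z up.
- reamer_socket (a point): mouth of the reamer's socket, on its axis 8 mm above its underside, same axes. Below it a round recess 28 mm wide; above it a cross of 4 slots, 9.5 mm wide and 28 mm across, along x and y, up to z 34 mm of the reamer. It fits the spindle every quarter turn, within 0.1 rad; until it meshes, the reamer stands 22 mm above home on the splines' tops.
- glass: loose drinking glass, 84 mm wide, 93 mm high, standing under the spout; origin: centre of its underside. Leave it.
- lime: loose lime, about 53x46x48 mm, on the board; origin: centre of its underside as placed. Leave it.
- mandarin: loose mandarin, about 50 mm wide, 44 mm high, on the board; origin: centre of its underside as placed. Leave it.
- board: bamboo cutting board, fixed, 426x288x20 mm, lying to the right of the juicer, long side along its x; its top at z 20; origin: centre of its underside.
There are look-alikes about, which are no part of the job. Leave any blue look-alike of the glass alone.

How it is judged:
By the outcome, as a careful person would: the job done as asked, in the order asked, and still so for the second after the job is handed in, while the arm keeps its last pose, push and grip.
It also fails if it takes over 54 s, if anything falls off the work surface, if the arm or the gripper's body presses on something with over 40 N, if the wrist force passes 120 N, or if a joint passes its speed limit or range.

## Robot

A 6-joint arm with a two-finger parallel gripper is mounted at the origin on a cart in front of the work surface, level with it; the furniture and walls round the work are solid. World frame = base frame: x ahead of the robot, y to its left, z up, the work surface at z = 0. Lengths are in m, angles in rad, forces in N, time in s.
With the tool pointing down it reaches from about 0.35 to 0.925 m from the base axis. Payload 6.4 kg.
Tool frame: the origin (TCP) lies between the finger pads; the fingertips stand 17 mm ahead of it and the grasp point (between the pads) lies 2 mm behind it; z points along the fingers, y is the line along which they close (so a half turn about z gives the same grasp; the last joint's range is limited). The gripper opens to 85 mm and grips with 20 to 120 N. Pads are 22 mm wide; open, the fingers measure 114 mm over their backs; the gripper's body (76 mm by 85 mm) begins 54 mm behind the grasp point. The pads swing forward as they close: fully open they stand 13 mm farther back than shut.
Start: joints at [1.127, 0.245, 1.558, -0, 1.339, -0.174], TCP at [0.173, 0.626, 0.248] pointing down, gripper open.
Joint ranges: [-3.13, 3.13], [-1.02, 2.26], [0.13, 2.54], [-0.95, 4.09], [0.21, 2.88], [-2.74, 2.74]. Speed limits (rad/s): [2.57, 2.57, 3.14, 3.14, 3.14, 3.14].

## Interface

Orientations are given as a unit quaternion [w, x, y, z].
In Python, from plant import manip, vision, finder gives the robot as it stands. The module is installed in compiled form; this text tells all that it offers.
- The arm moves only by the tool play_rows, never from a script. Its argument "increments" is a list that holds one entry, the list of rows, each a list of 5 numbers: the opening, from 0 (shut) to 1 (fully open), then the shift along the tool's x, y, z in m, then the turn about the tool's z in rad. In form: [[[fingers, tx, ty, tz, roll], ...]]. A call has 1 to 20 rows; each row shifts and turns the commanded pose from where the row before left it, along the tool's axes as they then stand; what a row does not reach is not made up. A row lasts 1/8 s, in which the tool goes at most 62.5 mm and 10.7 degrees, less where a joint would pass 70% of its speed; a pose out of reach is approached as far as the arm can. A call is refused whole if a number of a shift passes 0.0625 or a number of a turn 0.188, either way. A call with a gripper value outside its range is refused whole. The fingers move at their own pace and stop on an object; "squeeze" is the grip in N (left out, the last holds). Time passes only in rows, so rows that do not move let the fingers close. It gives the time, the measured TCP pose, the force, the opening and the grip force at its end, in the units of the state.
- manip.get_state(): the state, without advancing time (a new reading comes with each control period).
- vision.grab_frame(name): name is "side" or "top"; returns a dict with "img" (400x640x3 uint8, red, green, blue), "K" (3x3 intrinsics, pixels), "R" (3x3) and "t" (3): a world point X has camera coordinates R X + t. Camera axes: x right, y down, z forward; pixel columns grow to the right and rows downward; lengths in m; the calibration is good to about 2 mm. A picture is of the moment at which its call begins. There is no depth.
- manip.job_done(): hands the job in; it is judged then, once.
Trained networks look in a picture, given as the dict that the camera call returned (one of the last four; its "shot" number tells which), for a name from the list of things; names that differ only in an ending like _2 or _b are one class to them, and where a whole thing is asked for, a point or a joint stands for the part that bears it (a point fixed in the world has none). Each returns a list of dicts, best first, with "score" (0 to 1); they miss things now and then, are a little off and sometimes report something else, mostly with a low value. They report only what shows in the picture. A call takes as long as a camera call. They do not tell look-alikes from the thing itself.
- finder.look_for(label, picture): "xy" ([column, row] as shares, 0 to 1, of the picture: columns of its width, rows of its height, amid what is visible of it).
The state is a dict: "time_s": time; "joint_positions": joint angles; "qd": joint speeds; "joint_torque": joint torques, N m; "eef_pos": TCP position; "tcp_rot": TCP orientation; "wrist_force": force on the tool from outside, world axes, zero at the start; "moment": the same for the moment, N m; "finger_gap": opening from 0.0 (shut) to 1.0 (fully open); "grasp_force": force on a finger pad.
Only numpy, scipy, OpenCV 4.12 (cv2) and the standard library are available. Lean on these libraries where they do the work, as an engineer would, in place of code of your own. Each camera call takes 0.05 s, during which the arm holds its last target. There are 200 camera calls.

## Working session

There is one attempt and no reset: what is moved stays moved. The work goes in short steps, Python scripts to look and compute and a tool call to move; the robot and the scene stay as the last step left them, time stands still between calls to the robot, and variables do not carry over. Pictures are saved under pics/ and viewed, at most 10 in all, crops included, and the job is handed in when it is done.

Besides the shell and the picture viewer there is one more tool, called after "Request:" as name(argument=value, ...) on one line, values as JSON. play_rows: Moves the arm, as the interface text tells. Its arguments: {"type":"object","properties":{"increments":{"type":"array"},"squeeze":{"type":"number"}},"required":["increments"]}

```bash
mkdir -p pics; cat > h.py <<'E'
from plant import manip, vision, finder
import numpy as np, cv2
def grab(n,save=None):
    f=vision.grab_frame(n)
    if save: cv2.imwrite('pics/'+save,f['img'][:,:,::-1])
    return f
def proj(f,X):
    c=np.atleast_2d(X)@np.array(f['R']).T+f['t']; p=c@np.array(f['K']).T
    return p[:,:2]/p[:,2:]
def at_z(f,uv,z):
    R=np.array(f['R']);C=-R.T@f['t'];d=R.T@np.linalg.solve(f['K'],[uv[0],uv[1],1])
    return C+d*(z-C[2])/d[2]
def find(f,l):
    return [(round(r['score'],2),np.round(np.array(r['xy'])*[640,400],1).tolist()) for r in finder.look_for(l,f)]
E
python3 - <<'E'
from h import *
for n in('top','side'):
    f=grab(n,n+'0.png');R=np.array(f['R']);print(n,np.round(-R.T@f['t'],3),np.round(R,2).tolist(),f['K'][0][0])
    for l in 'juicer spout_tip spindle_top spindle_seat reamer reamer_socket glass lime mandarin board'.split(): print(l,find(f,l))
s=manip.get_state();print(s['tcp_rot'],s['eef_pos'],s['finger_gap'])
E
```

```text
top [ 0.352 -0.067  1.121] [[0.02, -1.0, 0.01], [-0.99, -0.02, -0.14], [0.14, -0.01, -0.99]] 417.2618938467771
juicer [(0.73, [331.8, 225.6]), (0.54, [240.5, 193.2])]
spout_tip []
spindle_top [(0.65, [236.8, 154.7])]
spindle_seat [(0.55, [237.0, 155.1])]
reamer [(0.8, [333.8, 223.5])]
reamer_socket [(0.58, [333.7, 227.2])]
glass [(0.94, [230.4, 262.9]), (0.9, [193.0, 229.7]), (0.72, [249.9, 210.6]), (0.35, [425.5, 216.4])]
lime [(0.75, [428.5, 216.3])]
mandarin [(0.7, [373.2, 203.2])]
board [(0.89, [382.3, 216.9])]
side [0.616 0.602 1.037] [[-0.98, 0.17, 0.0], [0.13, 0.78, -0.61], [-0.11, -0.6, -0.79]] 475.9440113963892
juicer [(0.93, [294.6, 272.7]), (0.59, [292.1, 270.0])]
spout_tip [(0.53, [341.5, 255.4])]
spindle_top [(0.76, [293.6, 267.2]), (0.5, [295.4, 272.3])]
spindle_seat [(0.81, [293.3, 266.4])]
reamer [(0.75, [293.1, 272.1]), (0.71, [342.1, 207.0]), (0.28, [292.2, 265.3])]
reamer_socket [(0.98, [340.0, 203.7])]
glass [(0.78, [348.1, 280.7]), (0.67, [379.7, 326.7]), (0.63, [400.1, 279.5])]
lime [(0.7, [313.0, 139.0])]
mandarin [(0.59, [309.4, 176.5]), (0.56, [297.6, 272.6])]
board [(0.69, [327.4, 184.6]), (0.56, [342.1, 205.1])]
[ 1.85445192e-05  1.34482880e-01  9.90915917e-01 -3.32913993e-06] [0.17325616 0.6264993  0.2483071 ] 1.000858239960836
```

View pics/top0.png

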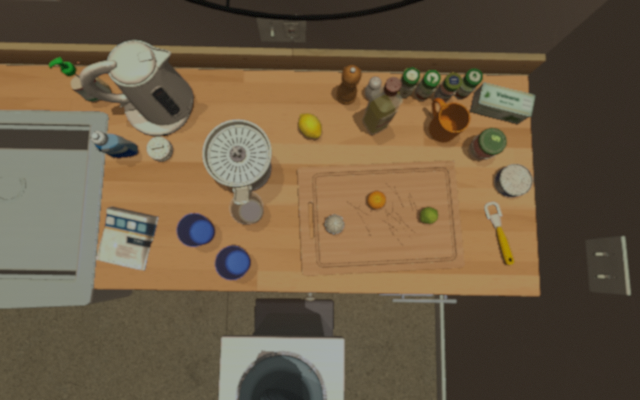

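View pics/side0.png

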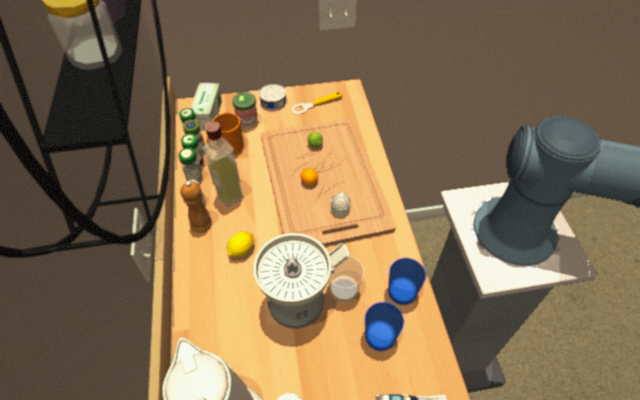

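The top view shows the juicer bowl at (237,155), its spout at (242,195) and the clear glass under it at (250,210). The blue look-alikes are at (196,230) and (233,263). The only white ridged dome is the reamer on the board at (335,225), with the mandarin at (376,200) and the lime at (428,215). Next I compute positions and enlarge the reamer and spindle.

```bash
python3 - <<'E'
from h import *
from scipy.optimize import least_squares
t=grab('top');s=grab('side')
def tri(a,b,name):
    r=least_squares(lambda X:np.r_[proj(t,X)[0]-a,proj(s,X)[0]-b],[.6,.1,.1]);print(name,np.round(r.x,4),np.round(r.fun,1))
for l in ('spindle_top','spindle_seat','reamer','reamer_socket','spout_tip','glass'): print(l,find(t,l),find(s,l))
tri([236.9,154.7],[293.5,267],'spindle_top')
tri([334,224],[341.5,205],'reamer')
tri([242.5,187],[343,254],'tip')
print(at_z(t,[236.9,154.7],.199),at_z(s,[293.5,267],.199)); print(at_z(t,[334,224],.06),at_z(s,[341.5,205],.06))
a=t['img'][120:230,195:295];b=t['img'][205:245,315:355];c=s['img'][230:300,250:360];d=s['img'][185:225,320:360]
r=lambda i:cv2.resize(i,(400,300),interpolation=cv2.INTER_CUBIC)
rs=lambda i:cv2.resize(i,(300,300),interpolation=cv2.INTER_CUBIC)
im=np.vstack([np.hstack([cv2.resize(a,(300,330)),rs(b).repeat(1,0) if 0 else cv2.resize(b,(330,330),interpolation=cv2.INTER_CUBIC)]),np.hstack([cv2.resize(c,(400,255),interpolation=cv2.INTER_CUBIC),cv2.resize(d,(230,255),interpolation=cv2.INTER_CUBIC)])])
cv2.imwrite('pics/c1.png',im[:,:,::-1])
E
```

```text
spindle_top [(0.51, [237.1, 154.9]), (0.33, [241.0, 196.7])] [(0.56, [293.0, 268.9]), (0.21, [342.7, 205.6])]
spindle_seat [(0.79, [235.2, 154.7]), (0.7, [429.7, 214.7])] [(0.78, [292.8, 266.4])]
reamer [(0.89, [332.7, 225.3]), (0.35, [236.4, 154.2])] [(0.94, [341.4, 205.7])]
reamer_socket [(0.83, [333.4, 226.1])] [(0.86, [338.4, 204.0])]
spout_tip [(0.74, [239.5, 194.8]), (0.36, [375.2, 203.0]), (0.19, [384.2, 215.8])] [(0.85, [338.2, 255.4])]
glass [(0.85, [230.7, 262.7]), (0.76, [193.7, 229.4]), (0.62, [249.4, 209.7])] [(0.95, [403.8, 279.1]), (0.83, [378.0, 326.9]), (0.59, [348.3, 280.7])]
spindle_top [0.5919 0.1053 0.1657] [ 0.1 -0.2  0.2  0. ]
reamer [ 0.4418 -0.1305  0.0386] [-0.3  0.7 -0.7 -0.2]
tip [0.4982 0.0928 0.1765] [-2.6  6.4 -6.2 -1.3]
[0.5830342  0.09947586 0.199     ] [0.59313322 0.12408079 0.199     ]
[ 0.44168962 -0.12990357  0.06      ] [ 0.44381154 -0.11402426  0.06      ]
```

View pics/c1.png

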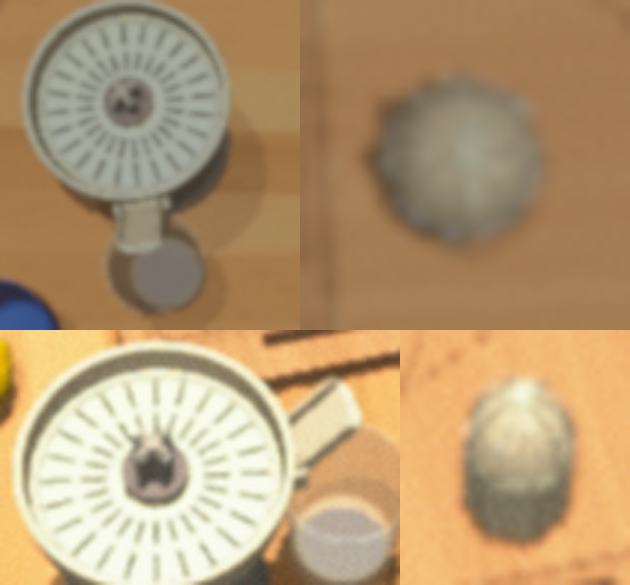

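The crops confirm the white ridged dome as the reamer and show the shut spout. Next I fit the bowl rim for the spindle axis and get the spout tip.

```bash
cat >> h.py <<'E'
from scipy.optimize import minimize
def ringfit(f,x0,r,z,dr=.003):
    sat=cv2.GaussianBlur(cv2.cvtColor(f['img'],cv2.COLOR_RGB2HSV)[:,:,1].astype(np.float32),(0,0),.8)
    a=np.linspace(0,2*np.pi,180,endpoint=False)
    def S(p,rr):
        P=proj(f,np.c_[p[0]+rr*np.cos(a),p[1]+rr*np.sin(a),0*a+z]).astype(np.float32)
        return cv2.remap(sat,P[None,:,0],P[None,:,1],cv2.INTER_LINEAR)[0]
    c=lambda p:-np.mean(np.clip(S(p,r+dr)-S(p,r-dr),-30,60))
    best=min(((x0[0]+i*.002,x0[1]+j*.002) for i in range(-7,8) for j in range(-7,8)),key=c)
    q=minimize(c,best,method='Nelder-Mead',options=dict(xatol=1e-4,initial_simplex=[best,(best[0]+.002,best[1]),(best[0],best[1]+.002)]))
    return q.x,q.fun
E
python3 - <<'E'
from h import *
from scipy.optimize import least_squares
t=grab('top');s=grab('side')
for f in(t,s): print('rim',ringfit(f,(.592,.105),.0815,.178))
print('flange',at_z(t,[237.7,154],.168),at_z(s,[292.9,269.8],.168))
r=least_squares(lambda X:np.r_[proj(t,X)[0]-[241,202.5],proj(s,X)[0]-[344.6,249]],[.48,.1,.18]);print('tip',r.x,r.fun)
# predicted tip for yaw
for c in [(.592,.105)]:
    for yaw in (-.1,0,.1,.2):
        X=[c[0]-.116*np.cos(yaw),c[1]-.116*np.sin(yaw),.182];print(yaw,X,proj(t,X),proj(s,X))
E
```

```text
rim (array([0.5946745 , 0.10456239]), np.float64(-53.38523864746094))
rim (array([0.5953562, 0.1063173]), np.float64(-49.88521194458008))
flange [0.5925072  0.10327681 0.168     ] [0.59439088 0.11274843 0.168     ]
tip [0.47895488 0.0885007  0.17838519] [ 0.34748822 -0.85692062  0.84124237  0.16826702]
-0.1 [np.float64(0.47657951682774896), np.float64(0.11658067633103206), 0.182] [[228.63268518 202.24052704]] [[349.31926844 259.52518952]]
0 [np.float64(0.476), np.float64(0.105), 0.182] [[233.74365348 202.58645046]] [[348.46475713 254.72497297]]
0.1 [np.float64(0.47657951682774896), np.float64(0.09341932366896794), 0.182] [[238.87549579 202.42531522]] [[347.08081462 250.07229007]]
0.2 [np.float64(0.47831227697041595), np.float64(0.0819543576277729), 0.182] [[243.9743462  201.75912204]] [[345.19125862 245.60793494]]
```

Request:
play_rows(increments=[[[0,-0.0363,-0.0365,0,0],[0,-0.0363,-0.0365,0,0],[0,-0.0363,-0.0365,0,0],[0,-0.0363,-0.0365,0,0],[0,-0.0363,-0.0365,0,0],[0,-0.0363,-0.0365,0,0],[0,-0.0363,-0.0365,0,0],[0,-0.0363,-0.0365,0,0],[0,-0.0363,-0.0365,0,0],[0,-0.0363,-0.0365,0,0],[0,-0.0363,-0.0365,0,0],[0,-0.0363,-0.0365,0,0],[0,0,0,0,-0.14],[0,0,0,0,-0.14],[0,0,0,0,-0.13],[0,0,0,0,0]]], squeeze=30)

```text
time_s: 3.9
eef_pos: [0.4764, 0.0882, 0.2484]
tcp_rot: [0.0, -0.069, 0.998, -0.0]
wrist_force: [0.3, -0.3, -1.1]
finger_gap: -0.002
grasp_force: 0.0
```

```bash
cat >> h.py <<'E'
def go(x,y,z,yaw=None):
    s=manip.get_state();p=s['eef_pos'];w,a,b,c=s['tcp_rot']
    from scipy.spatial.transform import Rotation as Ro
    R=Ro.from_quat([a,b,c,w]).as_matrix()
    print('t',round(s['time_s'],2),'pos',np.round(p,4),'yawY deg',round(np.degrees(np.arctan2(R[1,1],R[0,1])),2),'F',np.round(s['wrist_force'],1),'gap',round(s['finger_gap'],3),'gf',round(s['grasp_force'],1),'j6',round(s['joint_positions'][5],2))
    print('tool delta',np.round(R.T@(np.array([x,y,z])-p),4))
E
python3 -c "
from h import *
go(.4755,.0886,.155)
grab('side','s1.png')"
```

```text
t 3.9 pos [0.4764 0.0882 0.2484] yawY deg 97.94 F [ 0.3 -0.3 -1.1] gap -0.002 gf 0.0 j6 -1.76
tool delta [0.0008 0.0005 0.0934]
```

Request:
play_rows(increments=[[[0,0,0,0.016,0],[0,0,0,0.016,0],[0,0,0,0.01,0],[0,0,0,0.01,0],[0,0,0,0.01,0],[0,0,0,0.01,0],[0,0,0,0.01,0],[0,0,0,0.011,0],[0,0,0,0,0]]])

```text
time_s: 5.08
eef_pos: [0.4755, 0.0883, 0.1538]
tcp_rot: [-0.001, -0.07, 0.998, 0.0]
wrist_force: [0.4, -0.8, 0.5]
finger_gap: 0.002
grasp_force: 0.0
```

```bash
python3 -c "
from h import *
go(.4418,-.1305,.2)
f=grab('side');i=f['img'][200:320,240:400];cv2.imwrite('pics/s2.png',cv2.resize(i,(640,480),interpolation=cv2.INTER_CUBIC)[:,:,::-1])"
```

```text
t 5.08 pos [0.4755 0.0883 0.1538] yawY deg 98.03 F [ 0.4 -0.8  0.5] gap 0.002 gf 0.0 j6 -1.76
tool delta [ 0.0641 -0.2119 -0.0461]
```

View pics/s2.png

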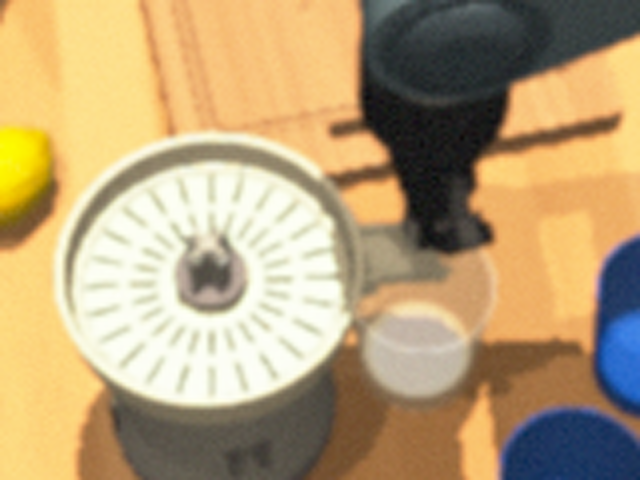

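Request:
play_rows(increments=[[[0,0,0,-0.024,0],[0,0,0,-0.024,0],[0.5,0.0128,-0.0424,0,0],[1,0.0128,-0.0424,0,0],[1,0.0128,-0.0424,0,0],[1,0.0128,-0.0424,0,0],[1,0.0128,-0.0424,0,0],[1,0,0,0,0]]])

```text
time_s: 6.12
eef_pos: [0.4427, -0.133, 0.204]
tcp_rot: [0.001, -0.068, 0.998, -0.001]
wrist_force: [-0.7, 0.1, 0.4]
finger_gap: 1.0
grasp_force: 0.0
```

```bash
python3 -c "
from h import *
go(.4418,-.1305,.04)
f=grab('side');i=f['img'][160:310,240:400]
g=grab('top');k=g['img'][120:245,195:355]
t=find(f,'reamer'),find(f,'spout_tip'),find(g,'reamer');print(t)
X=[.467,.0875,.122];print(proj(f,X),proj(g,X),proj(g,[.442,-.1305,.05]),proj(f,[.442,-.1305,.05]))
cv2.imwrite('pics/s3.png',cv2.resize(np.vstack([i,cv2.resize(k,(160,125))]),None,fx=2.15,fy=2.15,interpolation=cv2.INTER_CUBIC)[:,:,::-1])"
```

```text
t 6.12 pos [ 0.4427 -0.133   0.204 ] yawY deg 97.79 F [-0.7  0.1  0.4] gap 1.0 gf 0.0 j6 -2.24
tool delta [0.0007 0.0028 0.164 ]
([(0.59, [341.3, 206.5])], [(0.49, [340.1, 264.5]), (0.48, [323.0, 191.6])], [])
[[349.68891976 261.46127829]] [[245.30645612 209.76652041]] [[333.99881694 224.20647032]] [[340.84186393 202.2320418 ]]
```

View pics/s3.png

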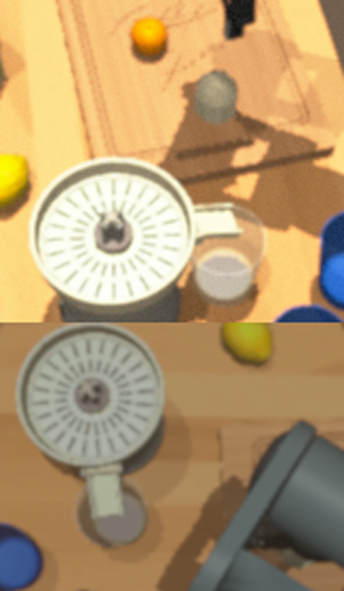

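The spout is now down over the glass: its tip is at about (351,265) in the side view, against (350,261) predicted for fully down. The reamer stands untouched at (341,206). Next I grip it once to centre it, then regrip a quarter turn on.

Request:
play_rows(increments=[[[1,0.0007,0.0028,0.03,0],[1,0,0,0.03,0],[1,0,0,0.03,0],[1,0,0,0.03,0],[1,0,0,0.024,0],[1,0,0,0.02,0],[0.4,0,0,0,0],[0.4,0,0,0,0],[0.4,0,0,0,0],[0.4,0,0,0,0]]], squeeze=20)

```text
time_s: 7.62
eef_pos: [0.4423, -0.1282, 0.0403]
tcp_rot: [0.001, -0.07, 0.998, -0.0]
wrist_force: [0.7, 1.6, 3.4]
finger_gap: 0.593
grasp_force: 21.3
```

Request:
play_rows(increments=[[[0.9,0,0,0,0],[0.9,0,0,0,0],[0.9,0,0,0,0.1745],[0.9,0,0,0,0.1745],[0.9,0,0,0,0.1745],[0.9,0,0,0,0.1745],[0.9,0,0,0,0.1745],[0.9,0,0,0,0.1745],[0.9,0,0,0,0.1745],[0.9,0,0,0,0.1745],[0.9,0,0,0,0.1745],[0.9,0,0,0,0],[0.3,0,0,0,0],[0.3,0,0,0,0],[0.3,0,0,0,0],[0.3,0,0,0,0]]], squeeze=25)

```text
time_s: 9.62
eef_pos: [0.4416, -0.128, 0.0395]
tcp_rot: [0.0, 0.655, 0.755, -0.0]
wrist_force: [-0.6, 0.6, 4.1]
finger_gap: 0.593
grasp_force: 26.4
```

```bash
python3 -c "
from h import *
go(.442,-.13,.2)
f=grab('side');i=f['img'][165:235,300:380]
cv2.imwrite('pics/s4.png',cv2.resize(i,(640,560),interpolation=cv2.INTER_CUBIC)[:,:,::-1])"
```

```text
t 9.62 pos [ 0.4416 -0.128   0.0395] yawY deg 8.09 F [-0.6  0.6  4.1] gap 0.593 gf 26.4 j6 -0.67
tool delta [-2.000e-03  1.000e-04 -1.605e-01]
```

View pics/s4.png

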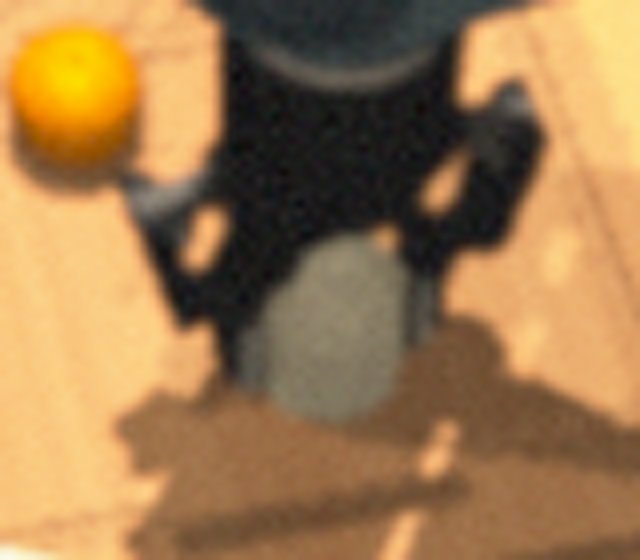

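The side view shows the reamer at (340,206) gripped between the pads, with equal gaps in both grips, so it is centred. Now I lift it.

Request:
play_rows(increments=[[[0.3,0,0,0,0],[0.3,0,0,-0.02,0],[0.3,0,0,-0.05,0],[0.3,0,0,-0.05,0],[0.3,0,0,-0.05,0],[0.3,0,0,-0.036,0],[0.3,0,0,0,0]]], squeeze=60)

```text
time_s: 10.55
eef_pos: [0.443, -0.1288, 0.2482]
tcp_rot: [0.003, 0.656, 0.755, 0.001]
wrist_force: [0.0, 0.1, -1.8]
finger_gap: 0.582
grasp_force: 62.4
```

```bash
python3 -c "
from h import *
go(.595,.1055,.245)
f=grab('side');g=grab('top')
i=f['img'][255:282,278:308]
j=g['img'][142:168,222:252]
cv2.imwrite('pics/s5.png',np.hstack([cv2.resize(i,(400,360),interpolation=cv2.INTER_CUBIC),cv2.resize(j,(400,360),interpolation=cv2.INTER_CUBIC)])[:,:,::-1])
c=[.595,.1055]
for q in (f,g):
  print(np.round(proj(q,[[*c,.168],[*c,.199]]),1).tolist(), [np.round(proj(q,[c[0]+.0115*np.cos(a),c[1]+.0115*np.sin(a),.199])[0],1).tolist() for a in (0,np.pi/2)])
"
```

```text
t 10.55 pos [ 0.443  -0.1288  0.2482] yawY deg 8.06 F [ 0.   0.1 -1.8] gap 0.582 gf 62.4 j6 -0.67
tool delta [0.2107 0.1833 0.0033]
[[292.1, 266.8], [291.4, 259.2]] [[285.7, 260.0], [292.1, 264.1]]
[[236.8, 152.9], [234.5, 149.5]] [[234.7, 144.6], [229.4, 149.4]]
```

View pics/s5.png

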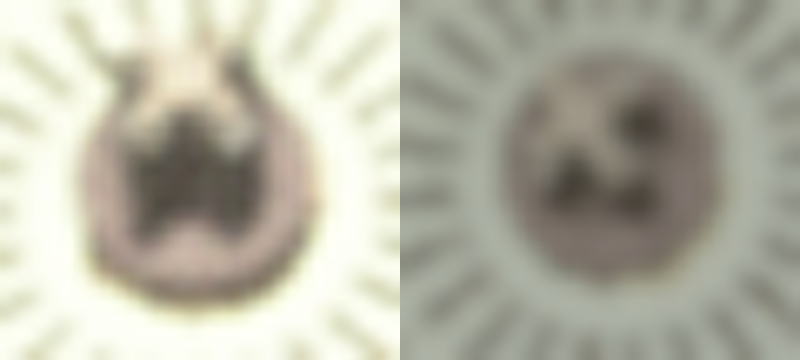

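The spindle crop shows its splines diagonal, about 38° mod 90 in world. I move over it, pre-turned so a sweep will cover either slot phase.

Request:
play_rows(increments=[[[0.3,0.0353,0.0304,0,0],[0.3,0.0353,0.0304,0,0],[0.3,0.0353,0.0304,0,0],[0.3,0.0353,0.0304,0,0],[0.3,0.0353,0.0304,0,0],[0.3,0.0353,0.0304,0,0],[0.3,0,0,0,0.13],[0.3,0,0,0,0.13],[0.3,0,0,0.005,0.13],[0.3,0,0,0.012,0],[0.3,0,0,0,0]]])

```text
time_s: 12.02
eef_pos: [0.5909, 0.1072, 0.2249]
tcp_rot: [-0.002, 0.789, 0.614, -0.002]
wrist_force: [-0.8, 0.0, -1.2]
finger_gap: 0.581
grasp_force: 62.6
```

```bash
python3 -c "
from h import *
go(.594,.1065,.21)
f=grab('side');i=f['img'][225:295,250:340]
cv2.imwrite('pics/s6.png',cv2.resize(i,(720,560),interpolation=cv2.INTER_CUBIC)[:,:,::-1])"
```

```text
t 12.03 pos [0.5909 0.1072 0.2249] yawY deg -14.2 F [-0.8  0.  -1.2] gap 0.581 gf 62.6 j6 0.24
tool delta [0.0001 0.0033 0.0149]
```

View pics/s6.png

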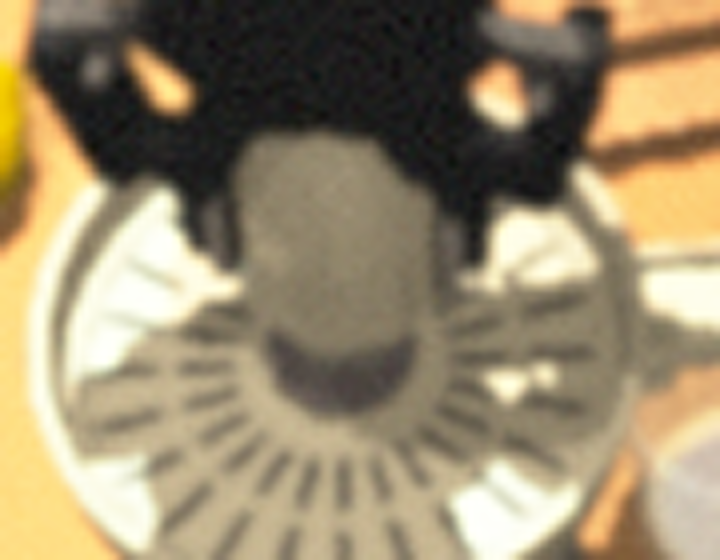

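The side view shows the reamer hanging just above the flange. Its centre column is about 291.8, the flange's about 292.2, and the reamer's front lower edge is at row 268.5. I compare these with the projections to get the camera bias.

```bash
python3 -c "
from h import *
f=grab('side')
a=np.linspace(0,2*np.pi,361)
def ring(c,r,z):
    P=proj(f,np.c_[c[0]+r*np.cos(a),c[1]+r*np.sin(a),0*a+z]);return np.round([P[:,0].min(),P[:,0].max(),P[:,1].min(),P[:,1].max()],1)
print('reamer',ring((.5909,.1072),.025,.2054))
for c in((.594,.1065),(.595,.1055)): print('flange',c,ring(c,.02,.168),ring(c,.02,.158))
print('rim',ringfit(f,(.594,.106),.0815,.178))
"
```

```text
reamer [280.9 305.7 247.4 268.9]
flange (0.594, 0.1065) [283.  302.3 258.8 275.7] [283.4 302.5 261.2 278.1]
flange (0.595, 0.1055) [282.5 301.8 258.5 275.4] [282.8 301.9 260.9 277.7]
rim (array([0.59612406, 0.10750876]), np.float64(-28.1550350189209))
```

Request:
play_rows(increments=[[[0.3,0,0.001,0.005,0],[0.3,0,0,0.004,0],[0.3,0,0,0.003,0],[0.3,0,0,0.002,0],[0.3,0,0,0.001,0],[0.3,0,0,0,0]]])

```text
time_s: 12.88
eef_pos: [0.5934, 0.1071, 0.2133]
tcp_rot: [0.0, 0.79, 0.614, 0.0]
wrist_force: [0.8, -0.6, -0.9]
finger_gap: 0.581
grasp_force: 62.6
```

Request:
play_rows(increments=[[[0.3,0,0,0.002,0],[0.3,0,0,0.002,0],[0.3,0,0,0,0],[0.3,0,0,0,0]]])

```text
time_s: 13.38
eef_pos: [0.5936, 0.1071, 0.2097]
tcp_rot: [0.0, 0.79, 0.614, 0.0]
wrist_force: [-1.3, 0.1, 2.6]
finger_gap: 0.58
grasp_force: 62.7
```

Contact came at TCP z 0.2097, as expected for the reamer standing on the spline tops. Now I press lightly and sweep.

Request:
play_rows(increments=[[[0.3,0,0,0.0015,0],[0.3,0,0,0.0015,0],[0.3,0,0,0,0]]])

```text
time_s: 13.75
eef_pos: [0.5936, 0.1071, 0.2066]
tcp_rot: [0.0, 0.79, 0.614, 0.0]
wrist_force: [-1.9, -0.1, 4.6]
finger_gap: 0.578
grasp_force: 62.9
```

Request:
play_rows(increments=[[[0.3,0,0,0,-0.07],[0.3,0,0,0,-0.07],[0.3,0,0,0,0]]])

```text
time_s: 14.12
eef_pos: [0.594, 0.107, 0.2068]
tcp_rot: [0.001, 0.745, 0.667, 0.001]
wrist_force: [0.7, -0.3, 4.8]
finger_gap: 0.577
grasp_force: 63.0
```

Request:
play_rows(increments=[[[0.3,0,0,0,-0.05],[0.3,0,0,0,-0.05],[0.3,0,0,0,0]]])

```text
time_s: 14.5
eef_pos: [0.5939, 0.107, 0.2067]
tcp_rot: [0.0, 0.711, 0.703, 0.0]
wrist_force: [0.1, 0.7, 4.9]
finger_gap: 0.58
grasp_force: 63.0
```

Request:
play_rows(increments=[[[0.3,0,0,0,-0.07],[0.3,0,0,0,-0.07],[0.3,0,0,0,0]]])

```text
time_s: 14.88
eef_pos: [0.5938, 0.1069, 0.2065]
tcp_rot: [0.0, 0.66, 0.751, 0.0]
wrist_force: [2.2, -0.7, 3.2]
finger_gap: 0.584
grasp_force: 63.0
```

Request:
play_rows(increments=[[[0.3,0,0,0,-0.07],[0.3,0,0,0,-0.07],[0.3,0,0,0,0]]])

```text
time_s: 15.25
eef_pos: [0.593, 0.107, 0.2056]
tcp_rot: [-0.0, 0.606, 0.795, -0.0]
wrist_force: [0.1, -0.3, 2.1]
finger_gap: 0.58
grasp_force: 62.8
```

Request:
play_rows(increments=[[[0.3,0,0,0,-0.07],[0.3,0,0,0,-0.07],[0.3,0,0,0,0]]])

```text
time_s: 15.62
eef_pos: [0.5926, 0.1071, 0.2051]
tcp_rot: [-0.001, 0.549, 0.836, -0.001]
wrist_force: [0.6, -0.2, -1.0]
finger_gap: 0.58
grasp_force: 62.6
```

Request:
play_rows(increments=[[[0.3,0,0,0.002,0],[0.3,0,0,0.002,0],[0.3,0,0,0,0]]])

```text
time_s: 16.0
eef_pos: [0.5932, 0.1071, 0.2018]
tcp_rot: [-0.0, 0.548, 0.836, -0.0]
wrist_force: [0.1, 0.3, -0.5]
finger_gap: 0.575
grasp_force: 62.6
```

The force vanished and z is below the press stop, so it has meshed. I lower it home.

Request:
play_rows(increments=[[[0.3,0,0,0.003,0],[0.3,0,0,0.003,0],[0.3,0,0,0.003,0],[0.3,0,0,0.002,0],[0.3,0,0,0,0]]])

```text
time_s: 16.62
eef_pos: [0.5933, 0.1071, 0.191]
tcp_rot: [-0.0, 0.548, 0.836, -0.0]
wrist_force: [-0.1, -0.1, -0.9]
finger_gap: 0.577
grasp_force: 62.6
```

Request:
play_rows(increments=[[[0.3,0,0,0.0015,0],[0.3,0,0,0.0015,0],[0.3,0,0,0,0]]])

```text
time_s: 17.0
eef_pos: [0.5933, 0.1071, 0.1881]
tcp_rot: [-0.0, 0.548, 0.836, -0.0]
wrist_force: [-0.2, 0.9, -1.0]
finger_gap: 0.582
grasp_force: 62.6
```

Next I press through the spring, aiming for about 5 mm.

Request:
play_rows(increments=[[[0.3,0,0,0.0015,0],[0.3,0,0,0.0015,0],[0.3,0,0,0,0]]], squeeze=80)

```text
time_s: 17.38
eef_pos: [0.5935, 0.1071, 0.1857]
tcp_rot: [0.0, 0.548, 0.836, 0.0]
wrist_force: [-2.1, -0.6, 4.3]
finger_gap: 0.579
grasp_force: 82.6
```

Request:
play_rows(increments=[[[0.3,0,0,0.0015,0],[0.3,0,0,0.001,0],[0.3,0,0,0,0]]])

```text
time_s: 17.75
eef_pos: [0.5936, 0.1071, 0.1832]
tcp_rot: [0.0, 0.548, 0.836, 0.0]
wrist_force: [-3.3, -0.3, 5.7]
finger_gap: 0.573
grasp_force: 82.8
```

Request:
play_rows(increments=[[[0.3,0,0,0.001,0],[0.3,0,0,0.001,0],[0.3,0,0,0.0005,0],[0.3,0,0,0,0]]])

```text
time_s: 18.25
eef_pos: [0.5936, 0.1071, 0.1818]
tcp_rot: [0.0, 0.548, 0.836, -0.0]
wrist_force: [-6.7, 0.2, 10.0]
finger_gap: 0.572
grasp_force: 83.4
```

```bash
python3 -c "
from h import *
go(.5936,.1071,.18)
f=grab('side');i=f['img'][205:310,250:390]
cv2.imwrite('pics/s7.png',cv2.resize(i,(700,525),interpolation=cv2.INTER_CUBIC)[:,:,::-1])"
```

```text
t 18.25 pos [0.5936 0.1071 0.1818] yawY deg 23.53 F [-6.7  0.2 10. ] gap 0.572 gf 83.4 j6 -0.42
tool delta [ 0.     -0.      0.0018]
```

View pics/s7.png

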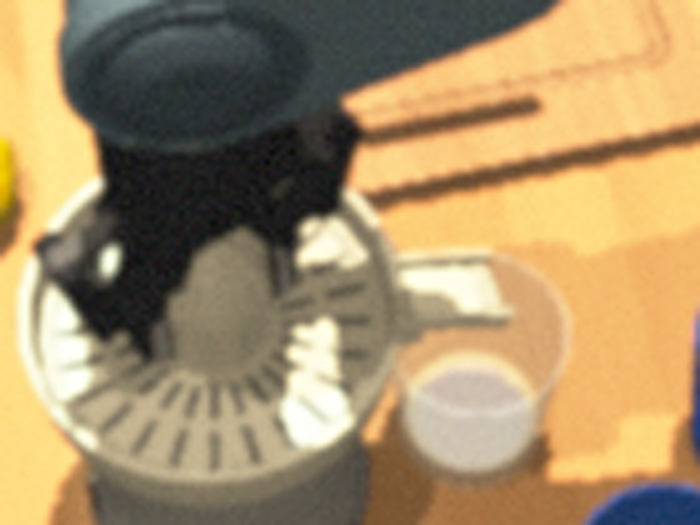

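The view shows the reamer down in the bowl with its flange hidden, the spout down over the glass, and the glass in place. The press travel (about 6 mm) and force (about 11 N) match the plunger at its stop.

Request:
play_rows(increments=[[[0.3,0,0,0,0],[0.3,0,0,0,0],[0.3,0,0,0,0],[0.3,0,0,0,0]]])

```text
time_s: 18.8
eef_pos: [0.5936, 0.107, 0.1818]
tcp_rot: [0.0, 0.548, 0.836, 0.0]
wrist_force: [-5.2, -0.6, 10.4]
finger_gap: 0.571
grasp_force: 83.4
```

```bash
python3 -c "
from h import *
go(.5936,.1071,.1818)
print(manip.job_done())"
```

```text
t 18.8 pos [0.5936 0.107  0.1818] yawY deg 23.53 F [-5.2 -0.6 10.4] gap 0.571 gf 83.4 j6 -0.42
tool delta [ 0.0001 -0.      0.    ]
the job is handed in; nothing more can be done
None
```

I handed the job in at 18.8 s: the spout is down over the glass, the reamer is meshed and home on the spindle, and the gripper is holding it pressed down about 6 mm at roughly 10 N; I never touched the glass or the fruit.

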